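# Turn the spice carousel to the red pot

## Task

On the kitchen counter, turn the spice carousel by gently pushing the orange finger posts on its rim, without gripping them, until the red-lidded pot stands right in front of the yellow arrow, and leave it at rest there. Do not touch or lift any of the pots, and leave the tub, cup and shaker where they are.

Things in the scene. Friction and masses are not known exactly. Their poses are not given: they have to be found in the camera images.
- base: Fixed round black foot of the spice carousel, 190 mm across, with a flat black tongue bearing the yellow arrow, 8 mm high. Origin on the carousel's vertical turning axis at counter height. The arrow lies along this body's own -x, 153 to 217 mm from the axis: that side is the carousel's front.
- tray: Round steel turntable, 280 mm across, top face 26 mm above the counter; turns both ways without stops about the vertical axis through its origin (on its underside). Light bearing friction (0.7 N at the posts) stops it soon when let go. Five seats, 75 mm from the axis, 72 degrees apart, each with a dark collar 6 mm high; five orange finger posts.
- pot_red: The wanted one: spice pot with a RED lid, steel body, 44 mm across, 48 mm tall with its small lid knob, standing loose in a seat of the tray (any of the five). Origin at the centre of its underside, 26 mm above the counter; z up.
- pot_white: Spice pot like the red one but with a white lid, loose in another seat of the tray. Origin at the centre of its underside.
- pot_yellow: Spice pot like the red one but with a yellow lid, loose in another seat of the tray. Origin at the centre of its underside.
- pot_green: Spice pot like the red one but with a green lid, loose in another seat of the tray. Origin at the centre of its underside.
- pot_black: Spice pot like the red one but with a black lid, loose in another seat of the tray. Origin at the centre of its underside.
- post0 (a point): Centre of the top of one of the five upright orange finger posts on the tray's rim: 14 mm across, 50 mm tall, fixed to the tray, its top 76 mm above the counter, 130 mm from the axis, midway between two seats. Made to be pushed sideways.
- post1 (a point): Centre of the top of one of the five upright orange finger posts on the tray's rim: 14 mm across, 50 mm tall, fixed to the tray, its top 76 mm above the counter, 130 mm from the axis, midway between two seats. Made to be pushed sideways.
- post2 (a point): Centre of the top of one of the five upright orange finger posts on the tray's rim: 14 mm across, 50 mm tall, fixed to the tray, its top 76 mm above the counter, 130 mm from the axis, midway between two seats. Made to be pushed sideways.
- post3 (a point): Centre of the top of one of the five upright orange finger posts on the tray's rim: 14 mm across, 50 mm tall, fixed to the tray, its top 76 mm above the counter, 130 mm from the axis, midway between two seats. Made to be pushed sideways.
- post4 (a point): Centre of the top of one of the five upright orange finger posts on the tray's rim: 14 mm across, 50 mm tall, fixed to the tray, its top 76 mm above the counter, 130 mm from the axis, midway between two seats. Made to be pushed sideways.
- tub: Bystander: loose open yellow plastic tub, 84 mm across, 80 mm tall. Origin at the centre of its underside.
- cup: Bystander: loose open steel cup, 72 mm across, 85 mm tall. Origin at the centre of its underside.
- shaker: Bystander: loose green glass shaker with a steel cap, 48 mm across, 85 mm tall. Origin at the centre of its underside.
There are look-alikes about, which are no part of the job. Leave any blue, pink or purple look-alike of the pot_yellow alone.

How it is judged:
By the outcome, as a careful person would: the job done as asked, in the order asked, and still so for the second after the job is handed in, with the robot touching nothing.
It also fails if it takes over 54 s, if anything falls off the work surface, if the arm or the gripper's body presses on something with over 40 N, if the wrist force passes 120 N, or if a joint passes its speed limit or range.

## Robot

A 6-joint arm with a two-finger parallel gripper is mounted at the origin on the work surface. World frame = base frame: x ahead of the robot, y to its left, z up, the work surface at z = 0. Lengths are in mm, angles in rad, forces in N, time in s.
With the tool pointing down it reaches from about 275 to 775 mm from the base axis. Payload 14.6 kg.
Tool frame: the origin (TCP) lies on the centre line of the jaws, within the pads' length; the fingertips stand 22 mm ahead of it and the grasp point (between the pads) lies 3 mm ahead of it; z points along the fingers, y is the line along which they close (so a half turn about z gives the same grasp; the last joint's range is limited). The gripper opens to 85 mm and grips with 20 to 120 N. Pads are 22 mm wide; open, the fingers measure 114 mm over their backs; the gripper's body (76 mm by 85 mm) begins 54 mm behind the grasp point. The pads swing forward as they close: fully open they stand 13 mm farther back than shut.
Start: joints at [-1.366, 0.263, -0.048, 1.259, 0, 1.415], TCP at [184.84, -491.388, 253.278] pointing down, gripper open.
Joint ranges: [-2.65, 2.65], [-0.89, 1.7], [-1.18, 1.37], [-2.13, 2.11], [-1.35, 1.29], [-3.14, 3.14]. Speed limits (rad/s): [1.89, 1.89, 2.57, 2.79, 3.14, 3.14].

## Interface

Orientations are given as a rotation vector (axis times angle).
In Python, from rig import arm gives the robot as it stands. Calls block until the motion is done:
- arm.move_to(position, orientation): joint-space move of the TCP to a pose.
- arm.move_linear(position, velocity=150, ori=None): straight line of the TCP; ori=None keeps the orientation; velocity is the mean speed in mm/s.
- arm.set_joints(angles): joint-space move.
- arm.grip(opening, grasp_force=None): finger opening in mm; grasp_force is the grip in N (None keeps the last); returns when the fingers have stopped.
- arm.sleep(seconds).
- arm.ik(position, orientation): joint angles nearest the present ones, or None.
- arm.state(): the state.
- arm.capture(name): name is "scene" or "side" or "wrist"; returns a dict with "pixels" (400x640x3 uint8, red, green, blue), "fx", "fy", "cx", "cy" (pixels), "T" (4x4, takes a point from camera to world coordinates); the wrist camera has in their place "tool_from_camera" (4x4, takes a point from camera to tool coordinates, whose origin is the TCP and whose axes are the flange's). Camera axes: x right, y down, z forward; pixel columns grow to the right and rows downward; lengths in mm; the calibration is good to about 2 mm. The wrist camera is an equidistant fisheye: a pixel r from the principal point sees the ray r / f radians off the axis. A picture is of the moment at which its call begins: read the wrist's pose just before it. There is no depth.
A pose or a line that the arm cannot do raises arm.MotionError and nothing moves.
- arm.job_done(): hands the job in; it is judged then, once.
The state is a dict: "time_s": time; "joint_positions": joint angles; "qvel": joint speeds; "tau": joint torques, N m; "eef_pos": TCP position; "orientation": TCP orientation; "contact_force": force on the tool from outside, world axes, zero at the start; "ft_torque": the same for the moment, N m; "grip_width": finger opening in mm; "gripper_force": force on a finger pad.
Only numpy, scipy, OpenCV 4.12 (cv2) and the standard library are available. Lean on these libraries where they do the work, as an engineer would, in place of code of your own. Each camera call takes 0.05 s, during which the arm holds its last target. There are 200 camera calls.

## Working session

There is one attempt and no reset: what is moved stays moved. The work goes in short steps, each a Python script; the robot and the scene stay as the last script left them, time stands still between calls to the robot, and variables do not carry over. Pictures are saved under pics/ and viewed, at most 10 in all, crops included, and the job is handed in when it is done.

```bash
mkdir -p pics
python3 - <<'E'
from rig import arm
import cv2,pickle,numpy as np
for n in("scene","side"):
    c=arm.capture(n);pickle.dump(c,open(n+".pkl","wb"))
    cv2.imwrite(f"pics/{n}0.png",c["pixels"][:,:,::-1]);print(n,c["fx"],c["fy"],c["cx"],c["cy"],np.round(c["T"],3).tolist())
s=arm.state();print(s["time_s"],s["eef_pos"],s["orientation"],s["grip_width"])
E
```

```text
scene 417.7408335220867 417.7408335220867 327.56431443544926 201.38642008070087 [[-0.663, 0.58, -0.473, 987.427], [0.748, 0.527, -0.403, 399.727], [0.016, -0.622, -0.783, 860.113], [0.0, 0.0, 0.0, 1.0]]
side 382.5365005042394 382.5365005042394 313.68578767825824 203.07093193614926 [[-0.773, -0.424, 0.472, 34.072], [-0.635, 0.527, -0.566, 550.098], [-0.009, -0.737, -0.676, 766.666], [0.0, 0.0, 0.0, 1.0]]
0.1 [ 184.79048365 -491.15588356  252.88746534] [-3.08996553e+00 -5.61958451e-01  5.21921154e-05] 85.39248051749475
```

View pics/scene0.png

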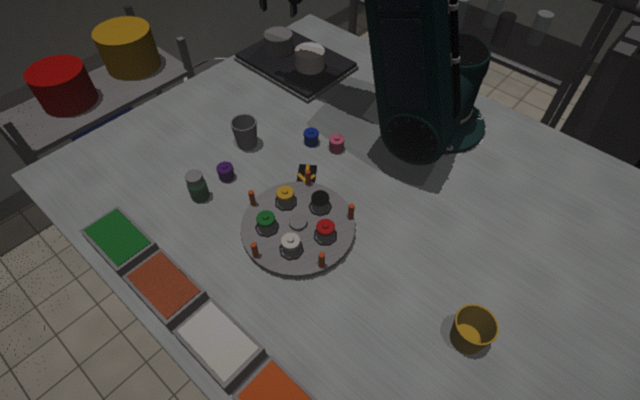

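View pics/side0.png

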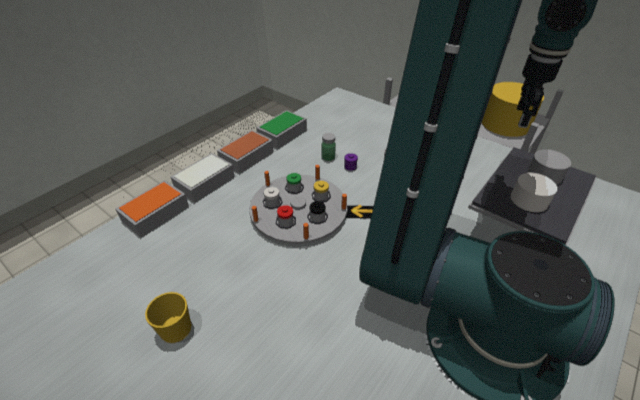

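The scene view shows the carousel near (298,225). Its lids are red (325,228), white (290,242), green (265,219), yellow (285,194) and black (320,199), and the arrow is near (307,175). Things that could be mistaken for the red pot are the red pan on the shelf (62,85), the orange tile (165,285), and the loose pink (337,143), blue (311,135) and purple (225,171) pots. I choose the red lid on the tray at (325,228). I'll measure it and check it in a crop.

```bash
cat > h.py <<'E'
import numpy as np,cv2
from scipy.optimize import least_squares
def ray(c,u,v,z):
    d=c["T"][:3,:3]@np.array([(u-c["cx"])/c["fx"],(v-c["cy"])/c["fy"],1]);o=c["T"][:3,3]
    return (o+d*(z-o[2])/d[2])[:2]
def blobs(c,lo,hi,amin=8,amax=600,box=None):
    h=cv2.cvtColor(c["pixels"],cv2.COLOR_RGB2HSV);m=cv2.inRange(h,np.array(lo),np.array(hi))
    n,l,s,ce=cv2.connectedComponentsWithStats(m)
    return [(ce[i],s[i]) for i in range(1,n) if amin<=s[i][4]<=amax and (box is None or box[0]<ce[i][0]<box[2] and box[1]<ce[i][1]<box[3])]
BOX={"scene":(230,150,370,285),"side":(240,160,380,245)}
def measure(c,n):
    b=BOX[n]
    posts=[ray(c,*p[0],51) for p in blobs(c,(5,150,90),(13,255,255),15,box=b)]  # centroid at mid height
    red=[(p[1][4],ray(c,*p[0],63)) for p in blobs(c,(0,150,90),(4,255,255),30,box=b)+blobs(c,(172,150,90),(180,255,255),30,box=b)]
    return posts,red
def circ(posts,r=130):
    P=np.array(posts);f=lambda q:np.hypot(*(P-q).T)-r
    s=least_squares(f,P.mean(0),loss="soft_l1",f_scale=3);return s.x,f(s.x)
E
python3 - <<'E'
import pickle;from h import *
for n in("scene","side"):
    c=pickle.load(open(n+".pkl","rb"));p,r=measure(c,n)
    q,e=circ(p);print(n,np.round(p,0).tolist(),r,"c",q,np.round(e,1))
    print(" post ang",[round(float(np.degrees(np.arctan2(*(x-q)[::-1]))),1) for x in p],"red",[(np.degrees(np.arctan2(*(x-q)[::-1])),np.hypot(*(x-q))) for a,x in r])
    for x,s in blobs(c,(16,120,60),(32,255,255),5,box=BOX[n]):print(" yel",x,s[4],ray(c,*x,8),ray(c,*x,63))
    if n=="scene":
        cr=c["pixels"][120:290,180:390,::-1];a=cv2.resize(cr,None,fx=3,fy=3,interpolation=2)
    else:
        cr=c["pixels"][150:260,230:400,::-1];b=cv2.resize(cr,None,fx=3,fy=3,interpolation=2)
cv2.imwrite("pics/crop_a.png",a);cv2.imwrite("pics/crop_b.png",b)
for nm,u,v,z in(("tub",475,330,40),("cup",244,133,42),("shaker",197,186,42),("blue",311,136,24),("pink",337,143,24),("purple",225,172,24)):
    print(nm,ray(pickle.load(open("scene.pkl","rb")),u,v,z).round())
E
```

```text
scene [[460.0, -123.0], [469.0, 35.0], [707.0, -59.0], [623.0, 74.0]] [(np.int32(199), array([564.49162251,  33.54008604]))] c [571.9666415  -46.88746365] [5.5 1.1 5.2 1.2]
 post ang [-146.0, 141.5, -5.3, 67.3] red [(np.float64(95.309874640527), np.float64(80.77417073335769))]
 yel [307.17391304 167.13043478] 23 [ 419.58101153 -161.62649474] [ 456.23288478 -125.39366763]
 yel [301.41860465 176.81395349] 43 [ 456.41804313 -148.46542545] [ 490.69225478 -113.08208506]
 yel [312.35 175.95] 20 [ 434.0075076  -128.59809234] [469.72821663 -94.49709726]
 yel [284.54314721 192.44162437] 197 [ 526.40508944 -143.08771149] [ 556.16195795 -108.0514779 ]
side [[497.0, 30.0]] [(np.int32(141), array([566.7889298 ,  33.50308593]))] c [588.89334901 122.3754042 ] [-0.]
 post ang [-135.0] red [(np.float64(-103.96725655252841), np.float64(91.5799885561658))]
 yel [320.82068966 186.36551724] 145 [ 595.31883316 -157.27299124] [ 554.63090217 -105.99171554]
 yel [360.02083333 210.60416667] 144 [ 440.35393289 -143.33064788] [410.90028006 -93.06013115]
tub [540. 419.]
cup [ 467. -364.]
shaker [ 680. -302.]
blue [ 333. -228.]
pink [ 303. -153.]
purple [ 592. -302.]
```

View pics/crop_a.png

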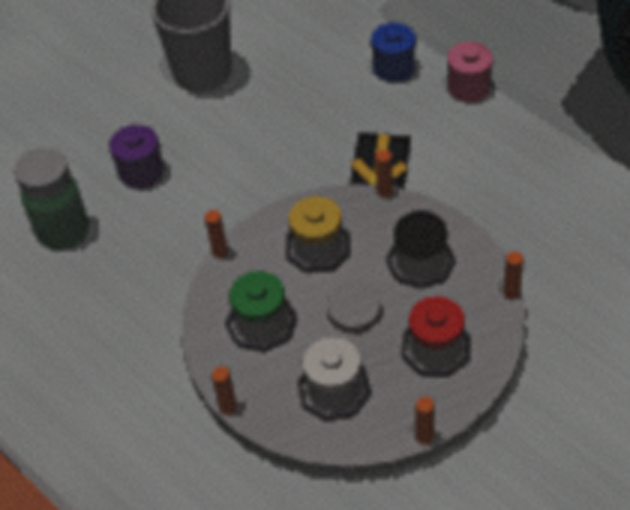

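The crop confirms the red-lidded pot, standing in its seat at crop (437,322). A post is nearly in front of the arrow. The post mask is too tight, so I'll loosen it and combine both views.

```bash
cat >> h.py <<'E'
def A(v): return float(np.degrees(np.arctan2(v[1],v[0])))
def tip(c,n):
    out=[]
    for p,s in blobs(c,(3,130,50),(13,255,255),12,box=BOX[n]):
        if s[3]>s[2]*1.3: out.append((p,s))
    return out
def tray(caps,C=None):
    """axis centre and mean seat phase (deg, mod 72) from post masks (mid-height) ; red lid angle"""
    P=[];R=[]
    for n,c in caps.items():
        P+=[ray(c,*p,51) for p,s in tip(c,n)]
        R+=[r for a,r in measure(c,n)[1]]
    def f(q): 
        d=np.array(P)-q[:2];ph=np.arctan2(d[:,1],d[:,0])-q[2];k=np.round(ph/(2*np.pi/5))*2*np.pi/5+q[2]
        return (d-130*np.c_[np.cos(k),np.sin(k)]).ravel()
    q0=circ(P)[0] if C is None else np.array(C)
    best=min((least_squares(f,[*q0,t],loss="soft_l1",f_scale=3) for t in np.radians(np.arange(0,72,8))),key=lambda s:s.cost)
    return best.x[:2],np.degrees(best.x[2])%72,f(best.x).reshape(-1,2),P,R
E
python3 - <<'E'
import pickle;from h import *
caps={n:pickle.load(open(n+".pkl","rb")) for n in("scene","side")}
for k in(["scene"],["side"],["scene","side"]):
    C,ph,e,P,R=tray({n:caps[n] for n in k});print(k,C.round(1),ph.round(2),e.round(0).tolist(),"red",[(A(r-C),np.hypot(*(r-C))) for r in R])
c=caps["side"]
h=cv2.cvtColor(c["pixels"],cv2.COLOR_RGB2HSV)
m=cv2.inRange(h,np.array((16,90,50)),np.array((34,255,255)));m[:,:345]=0;m[:,380:]=0;m[:195]=0;m[225:]=0
v,u=np.nonzero(m);X=np.array([ray(c,a,b,8) for a,b in zip(u,v)]);
d=X-C;print("yellow",X.mean(0),A(X.mean(0)-C),np.hypot(*d.T).min(),np.hypot(*d.T).max())
w=np.linalg.svd(X-X.mean(0))[2][0];print("main axis",A(w))
# tongue: dark pixels
m=cv2.inRange(h,np.array((0,0,0)),np.array((180,255,45)));print("dark",[(p.round(1),s.tolist()) for p,s in blobs(c,(0,0,0),(180,255,50),20,900,box=(335,195,385,225))])
cv2.imwrite("pics/arrow.png",cv2.resize(c["pixels"][180:240,300:390,::-1],None,fx=7,fy=7,interpolation=2))
E
```

```text
['scene'] [582.  -40.6] 68.07 [[-0.0, -1.0], [1.0, -1.0], [-0.0, 1.0], [0.0, -1.0], [0.0, 2.0]] red [(103.28051535568827, np.float64(76.19163185466272))]
['side'] [584.2 -38.3] 68.38 [[0.0, -1.0], [-2.0, 1.0], [0.0, -0.0], [1.0, -1.0], [-0.0, 1.0]] red [(103.60971061196891, np.float64(73.90045670469884))]
['scene', 'side'] [583.  -39.4] 68.22 [[-2.0, -2.0], [-1.0, -2.0], [-1.0, -0.0], [-1.0, -2.0], [-1.0, 0.0], [2.0, 0.0], [-1.0, 3.0], [2.0, 1.0], [2.0, 1.0], [1.0, 2.0]] red [(104.25833184306502, np.float64(75.28416595955333)), (102.55764086681832, np.float64(74.7154040562653))]
yellow [ 440.06611553 -143.30178726] -143.99873740918355 150.70300662108554 211.2781799448367
main axis -141.8316621534803
dark [(array([350.5, 212.8]), [346, 206, 13, 12, 79])]
```

View pics/arrow.png

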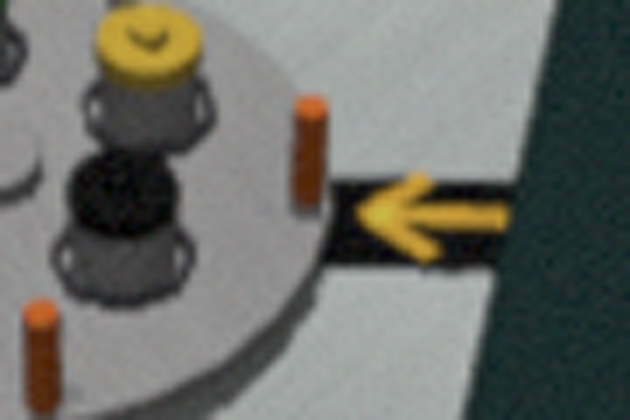

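The side view shows the arrow lying along about -144° from the axis, which I put at (583,-39). Posts stand at 68.2° + 72k and red is at 104.2°, so the tray must turn about +112° counter-clockwise. I'll push the post at 140° with the closed fingers, stop a little short, and look again.

```bash
cat >> h.py <<'E'
from scipy.spatial.transform import Rotation as Ro
CEN=np.array([583.,-39.4])
def pose(az,z,r=134,flip=0):
    a=np.radians(az);t=a+np.pi/2+flip*np.pi   # tool y along tangent
    y=np.array([np.cos(t),np.sin(t),0]);zz=np.array([0,0,-1.]);x=np.cross(y,zz)
    return [*(CEN+r*np.array([np.cos(a),np.sin(a)])),z],Ro.from_matrix(np.c_[x,y,zz]).as_rotvec()
E
python3 - <<'E'
from rig import arm;from h import *
for f in(0,1):
    print(f,[(az,None if (q:=arm.ik(*pose(az,70,flip=f))) is None else np.round(q,2).tolist()) for az in(108,150,190,215,245)])
E
```

```text
0 [(108, [0.01, 0.42, -0.33, 0.81, 0.0, -1.87]), (150, [-0.12, 0.31, -0.53, 0.73, -0.0, -2.73]), (190, [-0.32, 0.29, -0.56, 0.72, -0.0, 2.65]), (215, [-0.41, 0.34, -0.49, 0.75, 0.0, 2.12]), (245, [-0.44, 0.43, -0.33, 0.82, 0.0, 1.56])]
1 [(108, [0.01, 0.42, -0.33, 0.81, 0.0, 1.27]), (150, [-0.12, 0.31, -0.53, 0.73, 0.0, 0.41]), (190, [-0.32, 0.29, -0.56, 0.72, -0.0, -0.49]), (215, [-0.41, 0.34, -0.49, 0.75, -0.0, -1.02]), (245, [-0.44, 0.43, -0.33, 0.82, 0.0, -1.58])]
```

Run:
```python
from rig import arm;from h import *;import pickle
arm.grip(0)
arm.move_to(*pose(110,150,flip=1))
p,o=pose(110,70,flip=1);arm.move_linear(p,120,o)
c={n:arm.capture(n) for n in("scene","side")};pickle.dump(c,open("c1.pkl","wb"))
print(arm.state()["time_s"],arm.state()["eef_pos"],arm.state()["grip_width"])
for az in(118,126,134):
    p,o=pose(az,70,flip=1);arm.move_linear(p,50,o);print(az,np.round(arm.state()["contact_force"],1))
c={n:arm.capture(n) for n in("scene","side")};pickle.dump(c,open("c2.pkl","wb"))
print(arm.state()["time_s"])
cv2.imwrite("pics/c2.png",np.vstack([c[n]["pixels"][120:320,140:540,::-1] for n in c]))
for n in c:
    try:
        C,ph,e,P,R=tray({n:c[n]},CEN);print(n,C.round(1),ph.round(1),np.abs(e).max().round(1),len(P),[A(r-CEN) for r in R])
    except Exception as x:print(n,x)
```

```text
4.2167 [537.65894183  86.48903593  70.77883393] 0.11913139012785108
118 [0.4 0.3 0.5]
126 [0.2 0.2 0.2]
134 [ 0.  -0.6  0.6]
5.8917
scene [582.2 -41.1] 0.4 1.9 4 [108.24099343817586]
side [584.  -38.5] 0.4 0.5 4 []
```

View pics/c2.png

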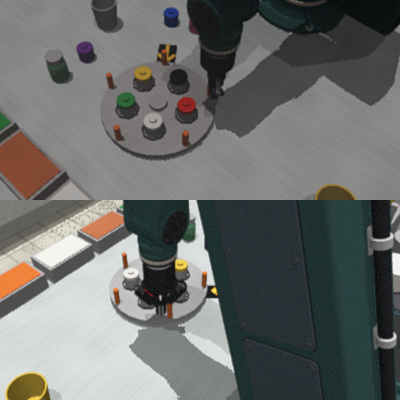

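The picture shows the closed fingers just behind the post outside the red pot, clear of every pot. The tray has turned 4° and the finger trails the post by 10.4°. I'll keep pushing and stop a few degrees short.

Run:
```python
from rig import arm;from h import *;import pickle
for az in range(140,237,6):
    p,o=pose(az,70,flip=1);arm.move_linear(p,45,o)
    f=arm.state()["contact_force"]
    if np.hypot(*f[:2])>8:print("force",az,f);break
p,o=pose(az-6,70,flip=1);arm.move_linear(p,50,o)
p,o=pose(az-6,150,flip=1);arm.move_linear(p,150,o)
c={n:arm.capture(n) for n in("scene","side")};pickle.dump(c,open("c3.pkl","wb"))
print(arm.state()["time_s"],az)
cv2.imwrite("pics/c3.png",np.vstack([c[n]["pixels"][120:320,140:540,::-1] for n in c]))
for n in c:
    try:
        C,ph,e,P,R=tray({n:c[n]},CEN);print(n,C.round(1),ph.round(1),np.abs(e).max().round(1),len(P),[A(r-C) for r in R])
    except Exception as x:print(n,x)
```

```text
14.9 236
scene [582.3 -39.9] 29.3 1.5 5 [-146.90071528584892]
side [584.5 -38.7] 29.4 1.7 5 [-151.69928419025362]
```

View pics/c3.png

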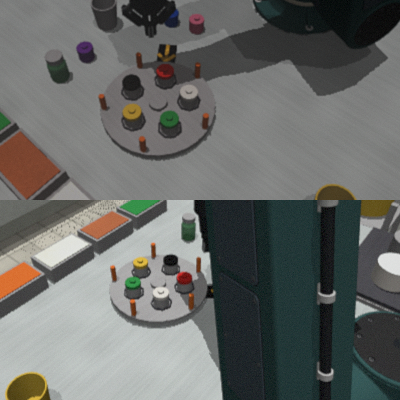

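The pot has reached the arrow but is a few degrees short, at about 209.4°. The whole arrow is now visible in the scene view, so I'll measure its direction there.

Run:
```python
from h import *;import pickle
c=pickle.load(open("c3.pkl","rb"))["scene"];C=np.array([582.1,-40.2])
h=cv2.cvtColor(c["pixels"],cv2.COLOR_RGB2HSV)
m=cv2.inRange(h,np.array((14,110,60)),np.array((34,255,255)));
d=cv2.inRange(h,np.array((0,0,0)),np.array((180,255,75)))
for nm,mm in(("yel",m),("tongue",m|d)):
    v,u=np.nonzero(mm);X=np.array([ray(c,a,b,8) for a,b in zip(u,v)]);r=np.hypot(*(X-C).T)
    an=np.degrees(np.arctan2(*(X-C)[:,::-1].T))
    k=(r>146)&(r<224)&(abs(an+144)<15);X=X[k];an=an[k];r=r[k]
    w=np.linalg.svd(X-X.mean(0))[2][0]
    print(nm,k.sum(),r.min(),r.max(),"mean",X.mean(0),A(X.mean(0)-C),"axis",A(w),[(a,round(float((an[(r>a)&(r<a+12)].min()+an[(r>a)&(r<a+12)].max())/2),1)) for a in(148,160,172,184,196,208)])
cv2.imwrite("pics/arr2.png",cv2.resize(c["pixels"][150:220,265:355,::-1],None,fx=7,fy=7,interpolation=2))
```

```text
yel 124 151.13182502813578 211.49295041636162 mean [ 441.13265129 -145.93451564] -143.12776022255176 axis 38.330466868392264 [(148, -143.5), (160, -143.0), (172, -143.3), (184, -143.5), (196, -143.2), (208, -143.2)]
tongue 442 146.05318180783476 214.6840432693554 mean [ 436.80159281 -139.71726888] -145.59211506432192 axis 87.93408689919451 [(148, -144.3), (160, -146.9), (172, -146.9), (184, -147.4), (196, -147.2), (208, -143.3)]
```

View pics/arr2.png

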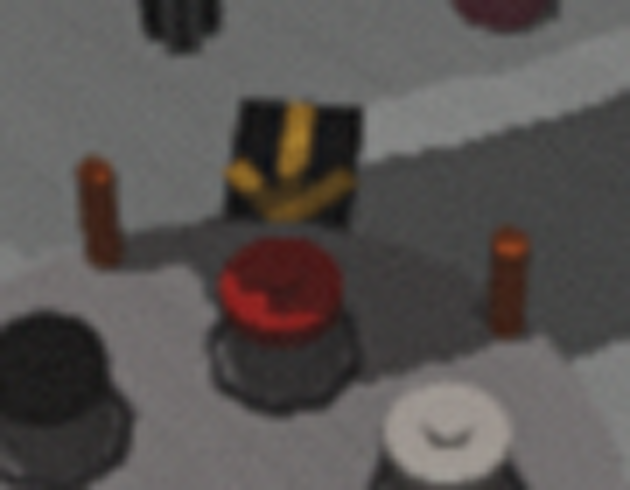

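The picture shows the red pot slightly off the arrow, which lies at about 216.5° (scene -143.2°, side -143.9°). A further push of about +7.1° is needed.

Run:
```python
from rig import arm;from h import *;import pickle
for az,z,v in((228,150,150),(228,70,100),(234,70,50),(239,70,30),(243,70,20),(234,70,40),(234,150,150)):
    p,o=pose(az,z,flip=1);arm.move_linear(p,v,o)
arm.sleep(.3)
c={n:arm.capture(n) for n in("scene","side")};pickle.dump(c,open("c4.pkl","wb"))
print(arm.state()["time_s"])
for n in c:
    C,ph,e,P,R=tray({n:c[n]},CEN);print(n,C.round(1),ph.round(1),np.abs(e).max().round(1),len(P),[A(r-C) for r in R])
cv2.imwrite("pics/c4.png",cv2.resize(c["scene"]["pixels"][110:290,180:390,::-1],None,fx=3,fy=3))
```

```text
19.45
scene [582.4 -40.1] 35.9 1.9 5 [-135.94610925072462]
side [584.8 -39.2] 36.0 0.9 5 [-145.80797348781596]
```

View pics/c4.png

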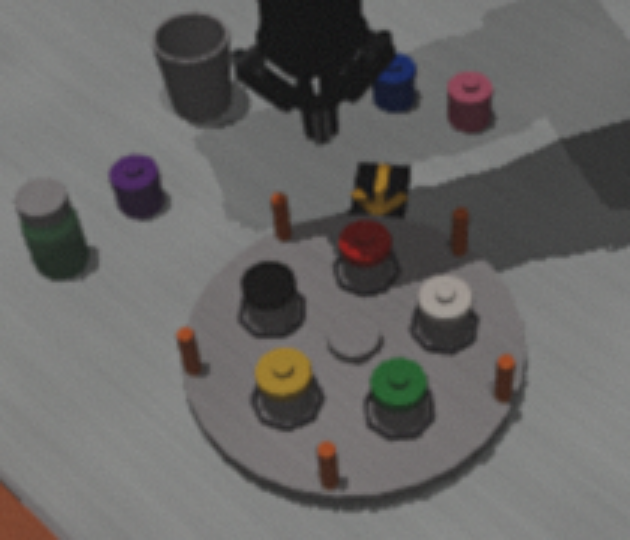

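The red pot now stands at 216.0° and the arrow at about 216.4°. Nothing is touching the tray, and the cup and shaker stand where they were. I'm handing it in.

```bash
python3 -c "
from rig import arm
print(arm.job_done())"
```

```text
the job is handed in; nothing more can be done
None
```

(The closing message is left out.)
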